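# Show the bonded last to the inspection camera

## Task

The cork footbed on the green shoe last has set. Throw the clamp's red handle fully back, lift the last off the jack's pin and hold it up to the inspection camera for the glue-line check: sole up and level, toe pointing straight into the lens, toe tip on the lens axis and 15 cm from the glass. Finish holding it still there in the gripper; leave the clamp open, and do not knock the camera or disturb the tin, the spool and the hammer.

Things in the scene. Friction and masses are not known exactly. Their poses are not given: they have to be found in the camera images.
- jack: Dark iron last jack, fixed. Origin on the bench under its pin; x to the toe end, z up. Base plate x -155 to +175 mm, 100 mm wide, 12 high. Steel pin 11 mm thick rises 34 mm above a 34 mm wide collar, top at z = 55. Rubber toe rest at x = +132, top at z = 107. Behind the heel (x -134 to -90) a green pedestal, 40 wide, 145 high, carries the toggle clamp.
- clamp_hinge (a point): Hinge pin of the clamp's red handle, 178 mm above the bench at x = -112 mm in the jack's frame; hinge line along the jack's y. Fixed. The clamp's steel arm lies forward over the heel (top at 178 mm) and presses a rubber foot on the cork above the pin. Open, the arm stands upright over the pedestal, up to 275 mm, the foot sticking out 20 mm forwards.
- clamp_grip (a point): Middle of the red plastic grip, 88 mm from the hinge pin. The grip is 82 mm long, 14 wide along the hinge line, 16 thick; it ends 120 mm from the hinge. Upright when clamped; it swings backwards and down, away from the last (to the jack's -x). Fully open this point is 30 mm above and 82 mm behind the hinge. Stays where left; takes about 5 N here.
- clamp_handle (a joint): Angle of the red handle: 0 upright and clamped, 1.22 rad thrown fully back on its stop (open). The arm lifts with it and stands upright at the end; below about 1.0 rad its foot is still over the heel.
- last: Green plastic shoe last, about 0.42 kg, upside down on the jack's pin, sole up. Origin at the mouth of the pin hole in its underside (15 mm wide, pin stands 34 mm in it); x to the toe, z up. Heel x = -50 mm, toe tip +175, ball 75 wide at 120. Cork top at z = 93, 8 thick. From x = -10 to +65 the sides are upright, 56 mm apart, z 45 to 85: grip there from above. Mass centre x = 40 mm.
- waist (a point): Point on the last's cork top in the middle of the waist (50, 0, 93 mm in the last's frame), over the place to grip; axes as the last's.
- toe (a point): The last's toe tip (175, 0, 66 mm in the last's frame), 10 mm below the glue line; axes as the last's.
- lens (a point): Centre of the front glass of the inspection camera. x points straight out of the lens along its level axis, z up. The camera is a white 50 mm cube with black lens and a silver ring light of 62 mm diameter. The lens height, 220 to 290 mm above the bench, differs from time to time; it is clamped and must not be moved.
- camera_stand: Fixed stand with the camera it carries. Grey base plate 190 x 130 x 14 mm and a column 18 mm thick, 350 mm high. Origin on the bench; x the way the lens looks. Column at x = -30 mm, plate from x = -75 to +115, the lens glass at x = +93.
- cement_tin: Bystander: closed tin, 76 mm diameter, 95 mm high, yellow label, standing. Origin at the centre of its underside.
- thread_spool: Bystander: spool of red thread, 42 mm diameter, 60 mm high, standing on end. Origin at the centre of its underside.
- hammer: Bystander: hammer, 240 mm long, lying on the bench. Origin about the middle of its underside.
Not all that is in view belongs to the job. Of the things like the last, leave any that is purple or yellow; of the rest the smaller one is meant.

How it is judged (in metres and radians):
On the way, in this order (a step that is already met when the one before it is completed fails the run):
1. the clamp is open, the last still on its pin (value of joint clamp_handle above 1.05 rad and distance of last from where it was at the start of the episode below 0.02 m), for 0.2 s.
2. the last is lifted clear of the pin (z of last in the frame of jack above 0.095 m and contact force between last and jack below 0.2 N and contact force between last and the fingers above 2 N), for 0.1 s.
At the end, for the whole second after the job is handed in: clamp open (handle beyond 1.05 rad); last held still by the fingers alone, sole up within 8 deg of level, within 8 deg of the lens axis, toe to the lens, toe tip 125 to 175 mm from the glass and within 15 mm of the axis sideways and in height (value of joint clamp_handle above 1.05 rad and x of toe in the frame of lens between 0.125 and 0.175 m and y of toe in the frame of lens between -0.015 and 0.015 m and z of toe in the frame of lens between -0.015 and 0.015 m and x of last in the frame of lens above 0.25 m and angle between the x axis of last and the x axis of lens, either way round below 0.14 rad and angle between last's own z axis and vertical below 0.14 rad and height (world z) of last above 0.12 m and contact force between last and the fingers above 2 N and contact force between last and jack below 0.2 N and contact force between last and camera_stand below 0.2 N and linear speed of last below 0.02 m/s and angular speed of last below 0.15 rad/s); the arm keeps its last pose, push and grip.
It fails at once if the camera is knocked or shifted by more than 8 mm (distance of lens from where it was at the start of the episode above 0.008 m).
It fails at once if the tin is disturbed (distance of cement_tin from where it was at the start of the episode above 0.02 m).
It fails at once if the spool is disturbed (distance of thread_spool from where it was at the start of the episode above 0.02 m).
It fails at once if the hammer is disturbed (distance of hammer from where it was at the start of the episode above 0.02 m).
It also fails if it takes over 54 s, if anything falls off the work surface, if the arm or the gripper's body presses on something with over 40 N, if the wrist force passes 120 N, or if a joint passes its speed limit or range.

## Robot

A 6-joint arm with a two-finger parallel gripper is mounted at the origin on the work surface. World frame = base frame: x ahead of the robot, y to its left, z up, the work surface at z = 0. Lengths are in mm, angles in rad, forces in N, time in s.
With the tool pointing down it reaches from about 275 to 1000 mm from the base axis. Payload 8.4 kg.
Tool frame: the origin (TCP) lies on the mounting face of the last link; the fingertips stand 173 mm ahead of it and the grasp point (between the pads) lies 155 mm ahead of it; z points along the fingers, y is the line along which they close (so a half turn about z gives the same grasp; the last joint's range is limited). The gripper opens to 85 mm and grips with 20 to 120 N. Pads are 22 mm wide; open, the fingers measure 114 mm over their backs; the gripper's body (76 mm by 85 mm) begins 54 mm behind the grasp point. The pads swing forward as they close: fully open they stand 13 mm farther back than shut.
Start: joints at [-1.294, 0.353, 1.633, -0, 1.155, -0.002], TCP at [172, -600.871, 404.681] pointing down, gripper open.
Joint ranges: [-2.63, 2.63], [-0.92, 2.1], [0.06, 2.66], [-1.3, 4.44], [0, 2.69], [-3.02, 3.02]. Speed limits (rad/s): [2.22, 2.22, 2.79, 3.14, 3.14, 3.14].

## Interface

Orientations are given as [roll, pitch, yaw] about the fixed x, y, z axes, in that order (R = Rz(yaw) Ry(pitch) Rx(roll)).
In Python, from rig import r gives the robot as it stands.
- The arm moves only by the tool apply_moves, never from a script. Its argument "deltas" is a list of rows, each an object with "claw": the gripper command: -1 is fully open, 1 is shut, values between are in proportion; "delta_pos": the shift along the tool's x, y, z in cm, a list of three; "yaw": the turn about the tool's z in rad. In form: [{"claw": claw, "delta_pos": [tx, ty, tz], "yaw": yaw}, ...]. A call has 1 to 8 rows; each row shifts and turns the commanded pose from where the row before left it, along the tool's axes as they then stand; what a row does not reach is not made up. A row lasts 1/8 s, in which the tool goes at most 62.5 mm and 10.7 degrees, less where a joint would pass 70% of its speed; a pose out of reach is approached as far as the arm can. A call with a gripper value outside its range is refused whole. The fingers move at their own pace and stop on an object; "grip_force" is the grip in N (left out, the last holds). Time passes only in rows, so rows that do not move let the fingers close. It gives the time, the measured TCP pose, the force, the opening and the grip force at its end, in the units of the state.
- r.sense(): the state, without advancing time (a new reading comes with each control period).
- r.grab_frame(name): name is "scene" or "top" or "wrist"; returns a dict with "img" (384x512x3 uint8, blue, green, red), "z_map" (384x512 float32, mm along the optical axis (not along the pixel's ray), 0 where there is no reading), "fx", "fy", "cx", "cy" (pixels), "eye" and "rotation" of the camera in the world; the wrist camera has in their place "T_tool_cam" (4x4, takes a point from camera to tool coordinates, whose origin is the TCP and whose axes are the flange's). Camera axes: x right, y up, looking along -z (the intrinsics and any distortion apply to the point x, -y, -z); pixel columns grow to the right and rows downward; lengths in mm; the calibration is good to about 2 mm. A picture is of the moment at which its call begins: read the wrist's pose just before it.
- r.sign_off(): hands the job in; it is judged then, once.
The state is a dict: "clock": time; "qpos": joint angles; "qvel": joint speeds; "joint_efforts": joint torques, N m; "eef_pos": TCP position; "tcp_rot": TCP orientation; "contact_force": force on the tool from outside, world axes, zero at the start; "wrist_torque": the same for the moment, N m; "opening": opening from 0.0 (shut) to 1.0 (fully open); "grasp_force": force on a finger pad.
Only numpy, scipy, OpenCV 4.12 (cv2) and the standard library are available. Lean on these libraries where they do the work, as an engineer would, in place of code of your own. Each camera call takes 0.05 s, during which the arm holds its last target. There are 200 camera calls.

## Working session

There is one attempt and no reset: what is moved stays moved. The work goes in short steps, Python scripts to look and compute and a tool call to move; the robot and the scene stay as the last step left them, time stands still between calls to the robot, and variables do not carry over. Pictures are saved under pics/ and viewed, at most 10 in all, crops included, and the job is handed in when it is done.

Besides the shell and the picture viewer there is one more tool, called after "Emit:" in YAML: its name, and indented under it one key for each argument. apply_moves: Moves the arm, as the interface text tells. Its arguments: {"type":"object","properties":{"deltas":{"type":"array"},"grip_force":{"type":"number"}},"required":["deltas"]}

```bash
mkdir -p pics; ls
cat > h.py <<'E'
import numpy as np, cv2, pickle
from rig import r
from scipy.spatial.transform import Rotation as R
def cloud(f):
    z=f["z_map"]; v,u=np.mgrid[:384,:512]
    p=np.stack([(u-f["cx"])/f["fx"]*z,-(v-f["cy"])/f["fy"]*z,-z],-1)
    return p@np.array(f["rotation"]).T+np.array(f["eye"])
E
python3 - <<'E'
from h import *
a=[]
for n in ("scene","top"):
    f=r.grab_frame(n); pickle.dump(f,open(n+".pkl","wb")); a.append(f["img"])
    print(n,[ (k,np.round(v,3).tolist()) for k,v in f.items() if k not in("img","z_map")])
    cv2.imwrite(f"pics/{n}.png",cv2.resize(f["img"],(800,600)))
print(r.sense())
E
```

```text
pics
scene [('fx', 459.92), ('fy', 459.92), ('cx', 255.126), ('cy', 195.206), ('eye', [1442.274, -542.868, 887.189]), ('rotation', [1.001, -0.018, 1.078])]
top [('fx', 466.231), ('fy', 466.231), ('cx', 260.652), ('cy', 188.163), ('eye', [303.874, 0.069, 1813.079]), ('rotation', [0.116, -0.008, -1.56])]
{'clock': 0.1, 'qpos': array([-1.29436834e+00,  3.53591497e-01,  1.63402376e+00, -6.86635386e-06,
        1.15521155e+00, -2.41591236e-03]), 'qvel': array([-0.0011057 , -0.0016927 , -0.00207412,  0.00095944,  0.0017705 ,
        0.00014539]), 'joint_efforts': array([-6.62318439e-05, -6.06351900e+01, -3.42819250e+01,  8.91076354e-06,
        3.86865082e-03, -1.14495830e-05]), 'eef_pos': array([ 171.96346701, -600.6726928 ,  404.04415585]), 'tcp_rot': array([-3.14035849e+00,  3.29683889e-06,  2.78846679e-01]), 'contact_force': array([-0.42064296,  0.55453882,  0.06006201]), 'wrist_torque': array([-0.01504193, -0.01443909,  0.02006911]), 'grasp_force': 0.0, 'opening': 0.9978809245420908}
```

View pics/scene.png

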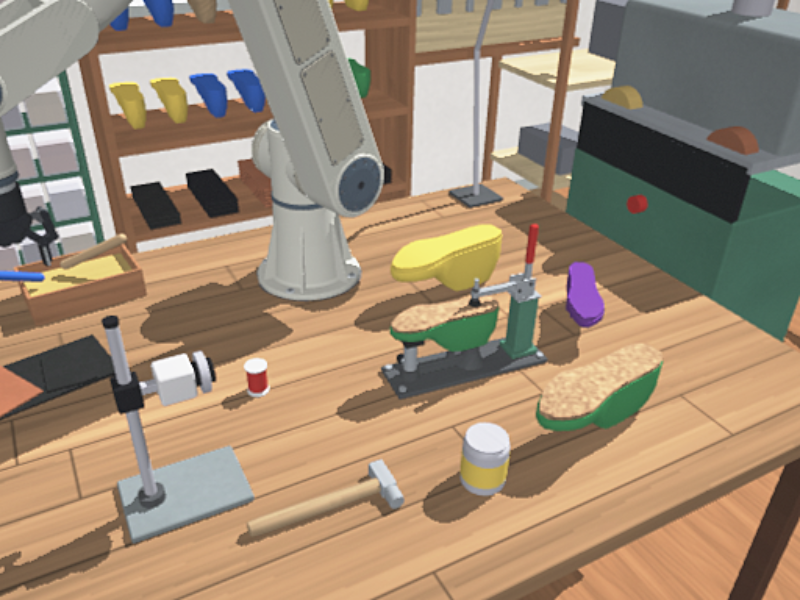

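View pics/top.png

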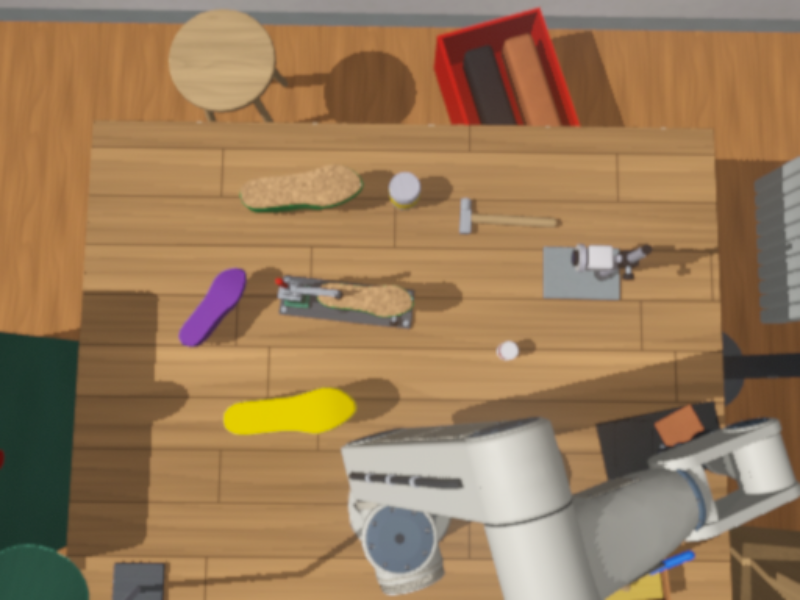

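The scene view (800x600) shows four lasts: green with cork on the jack (445,325), a bigger green with cork on the bench (600,390), a yellow one (450,255) and a purple one (583,293). The smaller green one, on the jack, fits. In the top view the jack is at (345,300), the camera at (600,260), the tin at (404,188), the hammer at (510,218) and the spool at (508,350).

```bash
sed -i 's/np.array(f\["rotation"\]).T/R.from_euler("xyz",f["rotation"]).as_matrix().T/' h.py
python3 - <<'E'
from h import *
out={}
for n in ("scene","top"):
    f=pickle.load(open(n+".pkl","rb")); P=cloud(f); hsv=cv2.cvtColor(f["img"],cv2.COLOR_BGR2HSV)
    out[n]=(f,P,hsv)
    ok=f["z_map"]>0
    b=ok&(P[...,0]>300)&(P[...,0]<1000)&(abs(P[...,1])<700)
    print(n,"bench z",np.median(P[b][:,2]), b.sum())
    H,S,V=[hsv[...,i].astype(int) for i in range(3)]
    red=ok&((H<6)|(H>174))&(S>170)&(P[...,0]>200)&(P[...,0]<900)&(P[...,2]>30)&(abs(P[...,1])<600)
    k,lab,st,c=cv2.connectedComponentsWithStats(red.astype(np.uint8))
    for i in range(1,k):
        if st[i,4]>8:
            q=P[lab==i]; print("red",c[i].round(),st[i,4],q.min(0).round(),np.median(q,0).round(),q.max(0).round())
    # objects higher than 8mm
    m=b&(P[...,2]>9)&(P[...,2]<400)
    k,lab,st,c=cv2.connectedComponentsWithStats(m.astype(np.uint8))
    for i in range(1,k):
        if st[i,4]>60:
            q=P[lab==i]; print("obj",c[i].round(),st[i,4],q.min(0).round(),np.median(q,0).round(),q.max(0).round())
# enlarged crop to confirm
f=out["scene"][0]["img"]
cv2.imwrite("pics/crop.png",cv2.resize(f[130:290,225:435],(788,600),interpolation=cv2.INTER_CUBIC))
E
```

```text
scene bench z -0.4021448681836546 78561
red [340. 155.] 104 [497. 248. 221.] [509. 254. 262.] [515. 261. 298.]
red [164. 242.] 64 [ 377. -277.   30.] [ 390. -264.   40.] [ 396. -247.   52.]
obj [300. 213.] 4708 [429. -31.   9.] [509. 129. 100.] [558. 299. 298.]
obj [373. 189.] 778 [373. 373.  12.] [498. 427.  90.] [566. 525.  97.]
obj [109. 286.] 5226 [ 506. -543.    9.] [ 582. -459.   16.] [ 641. -353.  354.]
obj [384. 250.] 2990 [702.  96.   9.] [772. 231. 118.] [814. 386. 126.]
obj [164. 240.] 252 [ 354. -279.    9.] [ 387. -261.   49.] [ 397. -238.   63.]
obj [310. 293.] 1186 [731. -43.   9.] [785. -18.  78.] [806.  30.  98.]
obj [213. 320.] 1200 [ 668. -384.    9.] [ 710. -246.   22.] [ 757. -143.   30.]
top bench z 2.0196370394577343 58024
red [179. 180.] 19 [500. 253. 257.] [504. 257. 296.] [511. 266. 304.]
obj [193. 122.] 1749 [701.  99.   9.] [745. 239. 121.] [843. 415. 135.]
obj [259. 122.] 393 [724. -43.   9.] [755.  -3.  93.] [798.  40. 107.]
obj [319. 140.] 496 [ 666. -383.   11.] [ 701. -231.   24.] [ 755. -140.   39.]
obj [377. 173.] 1770 [ 500. -627.    9.] [ 561. -431.   20.] [ 648. -349.  359.]
obj [136. 197.] 1051 [374. 376.   9.] [468. 448.  92.] [562. 542. 108.]
obj [221. 193.] 2065 [424. -30.   9.] [483. 132. 144.] [557. 313. 304.]
obj [324. 224.] 113 [ 354. -275.    9.] [ 375. -253.   59.] [ 394. -232.   71.]
```

View pics/crop.png

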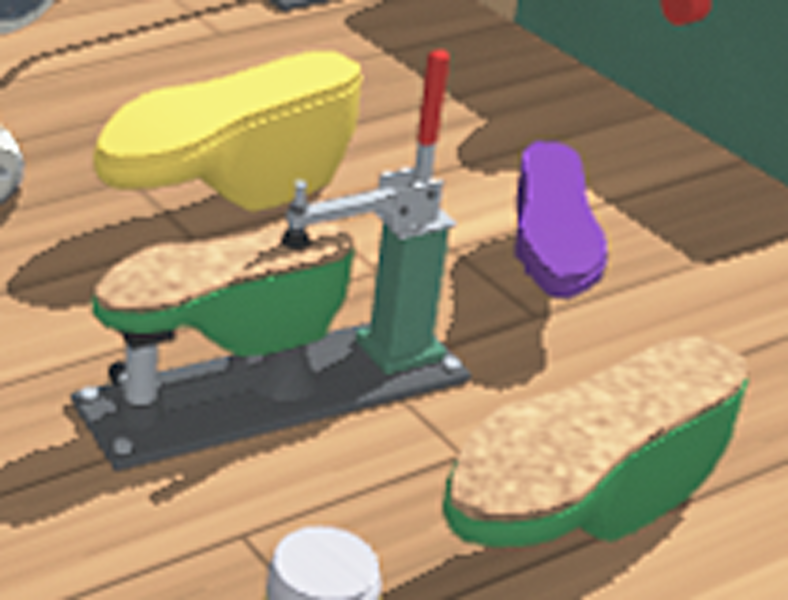

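The crop shows the green last with its cork top under the clamp foot (295,235), on the jack's pin, with the red handle upright (435,95). It is the smaller of the two green ones.

Run:
```python
from h import *
for n in ("scene","top"):
    f=pickle.load(open(n+".pkl","rb")); P=cloud(f); hsv=cv2.cvtColor(f["img"],cv2.COLOR_BGR2HSV)
    H,S,V=[hsv[...,i].astype(int) for i in range(3)]
    X,Y,Z=P[...,0],P[...,1],P[...,2]
    box=(X>410)&(X<570)&(Y>-50)&(Y<330)
    pl=box&(Z>5)&(Z<22)&(S<110)&(V<120); q=P[pl]
    rc=cv2.minAreaRect(q[:,:2].astype(np.float32)); print(n,"plate",pl.sum(),np.round(rc[0]),np.round(rc[1]),rc[2])
    ck=box&(Z>102)&(Z<126)&(H>8)&(H<28)&(S>50); q=P[ck]
    rc=cv2.minAreaRect(q[:,:2].astype(np.float32)); print("cork",ck.sum(),np.median(q[:,2]),np.round(rc[0]),np.round(rc[1]),rc[2])
    tip=q[q[:,1]<np.percentile(q[:,1],3)]; print(" tip",tip.mean(0).round(),q.min(0).round(),q.max(0).round())
    gp=box&(Z>138)&(Z<152); print("ped", np.median(P[gp],0).round(1),P[gp].min(0).round(),P[gp].max(0).round())
    sb=(X>480)&(X<670)&(Y>-660)&(Y<-330)
    pl=sb&(Z>8)&(Z<22)&(S<90)&(V>90); q=P[pl]; rc=cv2.minAreaRect(q[:,:2].astype(np.float32)); print("standplate",pl.sum(),np.round(rc[0]),np.round(rc[1]),rc[2])
    w=sb&(Z>150)&(Z<320)&(V>170)&(S<40)
    k,lab,st,c=cv2.connectedComponentsWithStats(w.astype(np.uint8))
    for i in range(1,k):
        if st[i,4]>20:
            q=P[lab==i]; print("white",c[i].round(),st[i],q.min(0).round(),np.median(q,0).round(),q.max(0).round())
    a=sb&(Z>150)&(Z<330); q=P[a]
    for lo in range(-540,-330,15):
        s=q[(q[:,1]>=lo)&(q[:,1]<lo+15)]
        if len(s)>3: print("  y",lo,len(s),s.min(0).round(),s.max(0).round())
    if n=="scene": cv2.imwrite("pics/cam.png",cv2.resize(f["img"][195:345,70:180],(580,600*1290//1290)[:2],interpolation=cv2.INTER_CUBIC))
```

```text
scene plate 1308 [495. 136.] [330. 103.] 83.42530059814453
cork 14 111.57195306245211 [514. 128.] [300.  25.] 82.05044555664062
 tip [491. -20. 117.] [482. -20. 103.] [525. 279. 125.]
ped [496.6  79.5 146.2] [445. -23. 138.] [530. 281. 152.]
standplate 2759 [ 573. -448.] [190. 135.] 89.31453704833984
white [ 80. 230.] [ 77 218   7  26  50] [ 574. -494.  253.] [ 577. -492.  289.] [ 581. -490.  320.]
white [129. 233.] [124 225  11  19 105] [ 552. -398.  236.] [ 589. -392.  253.] [ 603. -383.  261.]
white [112. 243.] [ 97 227  29  33 666] [ 547. -458.  207.] [ 595. -434.  248.] [ 601. -405.  256.]
  y -525 73 [ 553. -516.  208.] [ 592. -510.  252.]
  y -510 438 [ 527. -510.  150.] [ 595. -495.  329.]
  y -495 291 [ 531. -495.  150.] [ 594. -480.  329.]
  y -480 57 [ 560. -480.  222.] [ 587. -465.  248.]
  y -465 155 [ 550. -465.  206.] [ 600. -450.  255.]
  y -450 206 [ 547. -450.  204.] [ 600. -435.  255.]
  y -435 204 [ 547. -435.  204.] [ 601. -420.  255.]
  y -420 180 [ 550. -420.  204.] [ 601. -405.  256.]
  y -405 185 [ 542. -405.  198.] [ 606. -390.  260.]
  y -390 107 [ 556. -39
[... 450 characters left out ...]
47. -454.  243.] [ 572. -429.  254.] [ 599. -404.  264.]
  y -525 5 [ 553. -512.  232.] [ 563. -510.  254.]
  y -510 48 [ 525. -508.  160.] [ 589. -495.  329.]
  y -495 133 [ 525. -495.  153.] [ 589. -480.  327.]
  y -480 45 [ 554. -480.  209.] [ 589. -465.  256.]
  y -465 20 [ 549. -465.  210.] [ 594. -450.  261.]
  y -450 75 [ 547. -450.  211.] [ 595. -435.  261.]
  y -435 69 [ 547. -435.  210.] [ 599. -420.  264.]
  y -420 80 [ 547. -420.  207.] [ 598. -405.  263.]
  y -405 59 [ 544. -405.  213.] [ 597. -390.  263.]
  y -390 88 [ 542. -390.  212.] [ 601. -375.  266.]
  y -375 19 [ 555. -375.  224.] [ 588. -372.  249.]<stdin>:11: RuntimeWarning: Mean of empty slice.
  ret = um.true_divide(
```

Measurements: jack origin ≈ (496,146), yaw ≈ -96°, hinge ≈ (508,257), cork top z ≈ 147. The lens is ≈ (573,-373,230), looking along +y. These agree with the given sizes. Now turning the tool square to the jack, with the fingers shut.

Emit:
apply_moves:
  deltas:
    - {"claw": 1, "delta_pos": [0, 0, -0.7], "yaw": -0.17}
    - {"claw": 1, "delta_pos": [0, 0, -0.7], "yaw": -0.17}
    - {"claw": 1, "delta_pos": [0, 0, -0.7], "yaw": -0.17}
    - {"claw": 1, "delta_pos": [0, 0, -0.7], "yaw": -0.17}
    - {"claw": 1, "delta_pos": [0, 0, -0.7], "yaw": -0.17}
    - {"claw": 1, "delta_pos": [0, 0, -0.7], "yaw": -0.17}
    - {"claw": 1, "delta_pos": [0, 0, -0.7], "yaw": -0.17}

```text
clock: 0.98
eef_pos: [172.0, -600.7, 453.5]
tcp_rot: [-3.141, -0.001, 1.474]
contact_force: [-0.1, 0.0, 0.5]
opening: 0.002
grasp_force: 0.0
```

Emit:
apply_moves:
  deltas:
    - {"claw": 1, "delta_pos": [5.2, 1.5, 0], "yaw": 0}
    - {"claw": 1, "delta_pos": [5.2, 1.5, 0], "yaw": 0}
    - {"claw": 1, "delta_pos": [5.2, 1.5, 0], "yaw": 0}
    - {"claw": 1, "delta_pos": [5.2, 1.5, 0], "yaw": 0}
    - {"claw": 1, "delta_pos": [5.2, 1.5, 0], "yaw": 0}
    - {"claw": 1, "delta_pos": [5.2, 1.5, 0], "yaw": 0}
    - {"claw": 1, "delta_pos": [5.2, 1.5, 0], "yaw": 0}
    - {"claw": 1, "delta_pos": [0, 0, 0], "yaw": 0}

```text
clock: 1.98
eef_pos: [314.1, -246.7, 453.6]
tcp_rot: [-3.142, -0.001, 1.473]
contact_force: [0.0, -0.9, 0.0]
opening: -0.001
grasp_force: 0.0
```

Emit:
apply_moves:
  deltas:
    - {"claw": 1, "delta_pos": [5.05, 2.17, 0], "yaw": 0}
    - {"claw": 1, "delta_pos": [5.05, 2.17, 0], "yaw": 0}
    - {"claw": 1, "delta_pos": [5.05, 2.17, 0], "yaw": 0}
    - {"claw": 1, "delta_pos": [5.05, 2.17, 0], "yaw": 0}
    - {"claw": 1, "delta_pos": [5.05, 2.17, 0], "yaw": 0}
    - {"claw": 1, "delta_pos": [5.05, 2.17, 0], "yaw": 0}
    - {"claw": 1, "delta_pos": [5.05, 2.17, 0], "yaw": 0}
    - {"claw": 1, "delta_pos": [0, 0, 0], "yaw": 0}

```text
clock: 2.98
eef_pos: [502.3, 88.7, 453.2]
tcp_rot: [-3.142, -0.0, 1.472]
contact_force: [0.2, 0.1, -0.9]
opening: 0.0
grasp_force: 0.0
```

```bash
cat >> h.py <<'E'
def wrist():
    s=r.sense(); f=r.grab_frame("wrist")
    T=np.eye(4); T[:3,:3]=R.from_euler("xyz",s["tcp_rot"]).as_matrix(); T[:3,3]=s["eef_pos"]
    W=T@np.array(f["T_tool_cam"]); f["eye"]=W[:3,3]; f["rotation"]=R.from_matrix(W[:3,:3]).as_euler("xyz")
    return s,f,cloud(f)
E
python3 - <<'E'
from h import *
s,f,P=wrist(); print(s["eef_pos"],f["eye"])
pickle.dump(f,open("w1.pkl","wb"))
cv2.imwrite("pics/w1.png",cv2.resize(f["img"],(800,600)))
ok=f["z_map"]>0
X,Y,Z=P[...,0],P[...,1],P[...,2]
hsv=cv2.cvtColor(f["img"],cv2.COLOR_BGR2HSV);H,S,V=[hsv[...,i].astype(int) for i in range(3)]
ck=ok&(Z>135)&(Z<155)&(H>5)&(H<28)&(S>40)&(X>400)&(X<600); q=P[ck]
print("cork",len(q),np.median(q[:,2]),q.min(0).round(),q.max(0).round())
for lo in range(-40,220,20):
    t=q[(q[:,1]>=lo)&(q[:,1]<lo+20)]
    if len(t)>20: print(lo+10,np.percentile(t[:,0],[1,99]).round(1),t[:,0].min().round(1),t[:,0].max().round(1),np.median(t[:,2]).round(1))
red=ok&((H<6)|(H>174))&(S>170)
if red.sum()>5: print("red",red.sum(),P[red].min(0).round(),np.median(P[red],0).round(),P[red].max(0).round())
E
```

```text
[502.30349391  88.68629426 453.16803722] [509.19861679 158.94778604 422.28234149]
cork 10564 147.75480388092888 [443.  -3. 136.] [519. 193. 155.]
10 [448.7 464.2] 448.2 464.5 145.6
30 [446.4 515.3] 445.7 516.2 147.3
50 [446.5 513.2] 442.7 514.5 147.8
70 [452.6 511.1] 447.5 511.8 147.8
90 [459.4 512. ] 457.6 513.2 147.8
110 [462.7 513.8] 461.5 514.8 147.8
130 [464.5 515.7] 463.3 517.4 147.8
150 [466.2 518.2] 465.3 518.7 147.8
170 [468.6 518.1] 467.1 518.7 147.8
190 [474.5 514.1] 473.4 514.8 147.8
```

View pics/w1.png

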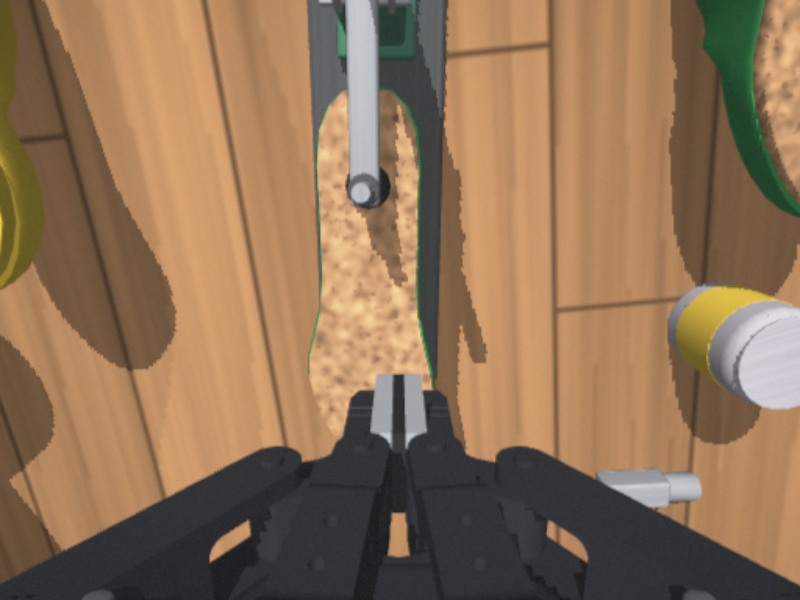

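The wrist view shows the last in line with the tool's vertical image axis. The clamp foot is at (367,190) and the cork heel at (368,90), which puts the pin near (492,145) and the cork at z 147.8. This agrees with the jack estimate. Moving up in front of the handle.

Emit:
apply_moves:
  deltas:
    - {"claw": 1, "delta_pos": [5, -0.6, 0], "yaw": 0}
    - {"claw": 1, "delta_pos": [5, -0.6, 0], "yaw": 0}
    - {"claw": 1, "delta_pos": [2, 0, 0], "yaw": 0}
    - {"claw": 1, "delta_pos": [0.9, 0, 0], "yaw": 0}
    - {"claw": 1, "delta_pos": [1, 0, 0], "yaw": 0}
    - {"claw": 1, "delta_pos": [1, 0, 0], "yaw": 0}

```text
clock: 3.78
eef_pos: [504.1, 235.7, 453.7]
tcp_rot: [3.142, 0.0, 1.468]
contact_force: [-0.6, -1.1, -0.6]
opening: -0.001
grasp_force: 0.0
```

Run:
```python
from h import *
f=r.grab_frame("scene"); print(r.sense()["eef_pos"],r.sense()["contact_force"])
cv2.imwrite("pics/s2.png",cv2.resize(f["img"][80:270,230:430],(632,600),interpolation=cv2.INTER_CUBIC))
```

```text
[504.2170127  236.79827915 453.73218449] [0.05062618 1.17104193 0.64003626]
```

View pics/s2.png

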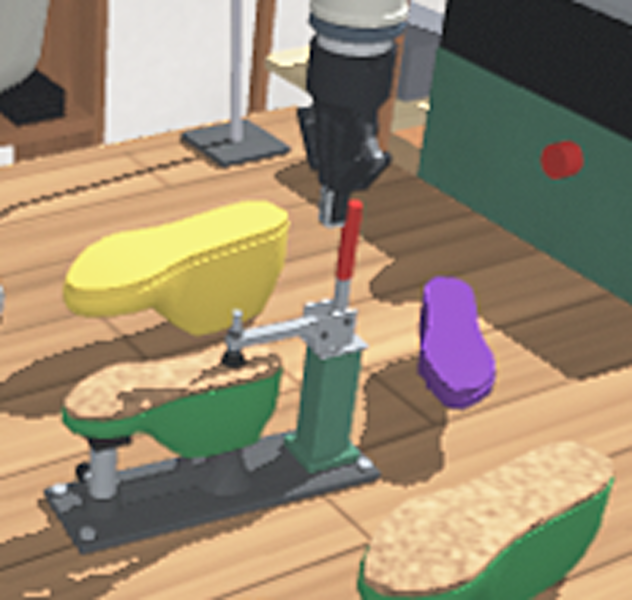

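The fingertips (330,215) stand right in front of the top of the red grip (350,225), about to touch. Pushing along the arc.

Emit:
apply_moves:
  deltas:
    - {"claw": 1, "delta_pos": [1.0, 0, 0], "yaw": 0}
    - {"claw": 1, "delta_pos": [1.0, 0, 0.05], "yaw": 0}
    - {"claw": 1, "delta_pos": [1.0, 0, 0.2], "yaw": 0}
    - {"claw": 1, "delta_pos": [1.0, 0, 0.25], "yaw": 0}
    - {"claw": 1, "delta_pos": [0.95, 0, 0.4], "yaw": 0}
    - {"claw": 1, "delta_pos": [0.9, 0, 0.45], "yaw": 0}
    - {"claw": 1, "delta_pos": [0.85, 0, 0.55], "yaw": 0}
    - {"claw": 1, "delta_pos": [0.8, 0, 0.65], "yaw": 0}

```text
clock: 4.82
eef_pos: [511.8, 311.4, 429.0]
tcp_rot: [3.14, -0.001, 1.469]
contact_force: [-0.6, -0.2, 6.4]
opening: -0.004
grasp_force: 2.6
```

Emit:
apply_moves:
  deltas:
    - {"claw": 1, "delta_pos": [0.7, 0, 0.7], "yaw": 0}
    - {"claw": 1, "delta_pos": [0.7, 0, 0.8], "yaw": 0}
    - {"claw": 1, "delta_pos": [0.6, 0, 0.8], "yaw": 0}
    - {"claw": 1, "delta_pos": [0.3, 0, 0.5], "yaw": 0}
    - {"claw": 1, "delta_pos": [0.2, 0, 0.5], "yaw": 0}
    - {"claw": 1, "delta_pos": [0, 0, 0], "yaw": 0}

```text
clock: 5.58
eef_pos: [514.1, 336.0, 395.2]
tcp_rot: [3.142, -0.0, 1.469]
contact_force: [-0.5, 0.2, -0.3]
opening: 0.003
grasp_force: 0.0
```

Run:
```python
from h import *
f=r.grab_frame("scene"); print(r.sense()["eef_pos"],r.sense()["contact_force"])
P=cloud(f);hsv=cv2.cvtColor(f["img"],cv2.COLOR_BGR2HSV);H,S,V=[hsv[...,i].astype(int) for i in range(3)]
red=((H<6)|(H>174))&(S>170)&(P[...,0]>450)&(P[...,0]<560)&(P[...,1]>200)&(P[...,1]<420)
q=P[red];print(red.sum(),q.min(0).round(),q.max(0).round()); l=cv2.fitLine(q[:,1:].astype(np.float32),2,0,.01,.01).ravel();print(l, np.arctan2(abs(l[0]),abs(l[1])))
cv2.imwrite("pics/s3.png",cv2.resize(f["img"][80:270,230:430],(632,600),interpolation=cv2.INTER_CUBIC))
```

```text
[513.96538017 335.73354405 395.05595578] [-0.70394422 -0.1149109   0.50924966]
81 [504. 293. 191.] [523. 364. 227.]
[  0.93127096   0.36432734 324.5787     209.41885   ] 1.197886
```

View pics/s3.png

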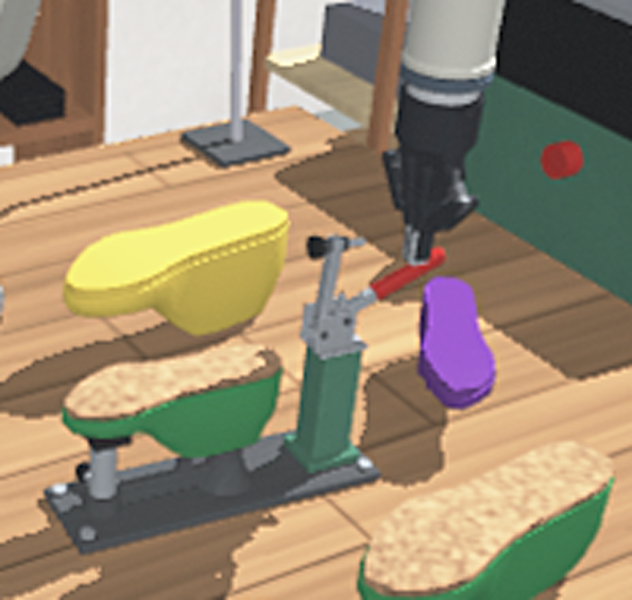

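The handle lies back at about 1.20 rad, with the arm upright (330,280) and clear of the last. One small nudge onto the stop, then straight up.

Emit:
apply_moves:
  deltas:
    - {"claw": 1, "delta_pos": [0, 0, 0.25], "yaw": 0}
    - {"claw": 1, "delta_pos": [0, 0, 0.15], "yaw": 0}

```text
clock: 5.88
eef_pos: [514.1, 335.8, 391.5]
tcp_rot: [3.141, -0.001, 1.469]
contact_force: [0.1, 0.9, 5.6]
opening: -0.001
grasp_force: 2.0
```

Emit:
apply_moves:
  deltas:
    - {"claw": 1, "delta_pos": [0, 0, -2], "yaw": 0}
    - {"claw": 1, "delta_pos": [0, 0, -5], "yaw": 0}
    - {"claw": 1, "delta_pos": [0, 0, -5], "yaw": 0}
    - {"claw": 0, "delta_pos": [0, 0, -2], "yaw": 0}
    - {"claw": -1, "delta_pos": [0, 0, 0], "yaw": 0}

```text
clock: 6.5
eef_pos: [514.2, 335.5, 532.4]
tcp_rot: [3.14, -0.001, 1.469]
contact_force: [-0.1, -0.5, -0.2]
opening: 0.418
grasp_force: 0.0
```

Emit:
apply_moves:
  deltas:
    - {"claw": -1, "delta_pos": [-5.5, -0.06, 0], "yaw": 0}
    - {"claw": -1, "delta_pos": [-5.5, -0.06, 0], "yaw": 0}
    - {"claw": -1, "delta_pos": [-5.5, -0.06, 0], "yaw": 0}
    - {"claw": -1, "delta_pos": [-5.5, -0.06, 0], "yaw": 0}
    - {"claw": -1, "delta_pos": [-1.1, 0, 5], "yaw": 0}
    - {"claw": -1, "delta_pos": [0, 0, 5], "yaw": 0}
    - {"claw": -1, "delta_pos": [0, 0, 0], "yaw": 0}

```text
clock: 7.38
eef_pos: [486.3, 105.4, 426.8]
tcp_rot: [-3.133, 0.003, 1.468]
contact_force: [-0.1, -0.4, 0.7]
opening: 1.001
grasp_force: 0.0
```

Run:
```python
from h import *
s,f,P=wrist(); print(s["eef_pos"],s["tcp_rot"],s["opening"])
ok=f["z_map"]>0
M=R.from_euler("xyz",s["tcp_rot"]).as_matrix(); Q=(P-s["eef_pos"])@M
hsv=cv2.cvtColor(f["img"],cv2.COLOR_BGR2HSV);H,S,V=[hsv[...,i].astype(int) for i in range(3)]
m=ok&(P[...,2]>138)&(P[...,2]<155)&(abs(Q[...,0])<150)&(abs(Q[...,1])<60)&(H>5)&(H<28)&(S>40); q=Q[m]; print("xmax",q[:,0].max(),P[m][:,2].mean())
for lo in range(-60,110,12):
    t=q[(q[:,0]>=lo)&(q[:,0]<lo+12)]
    if len(t)>20: a=np.percentile(t[:,1],[1,99]); print(lo+6,a.round(1),a.mean().round(1),len(t))
```

```text
[486.29215587 105.40404224 426.78914244] [-3.13260870e+00  3.00811992e-03  1.46826012e+00] 1.0006165486726004
xmax 87.903442301707 147.35040896938645
-54 [-30.2  35.1] 2.5 1041
-42 [-28.   32.3] 2.1 988
-30 [-24.5  30.7] 3.1 940
-18 [-22.4  29.1] 3.4 918
-6 [-21.3  29.4] 4.0 933
6 [-21.1  29. ] 3.9 973
18 [-21.5  28.8] 3.6 1004
30 [-21.3  29. ] 3.8 1065
42 [-21.7  29.3] 3.8 1108
54 [-21.5  29. ] 3.7 1108
66 [-20.4  27.8] 3.7 1136
78 [-17.3  24.7] 3.7 1002
90 [-10.4  17.8] 3.7 226
```

Emit:
apply_moves:
  deltas:
    - {"claw": -1, "delta_pos": [0, 0.37, 4], "yaw": 0}
    - {"claw": -1, "delta_pos": [0, 0, 4], "yaw": 0}
    - {"claw": -1, "delta_pos": [0, 0, 4], "yaw": 0}
    - {"claw": -1, "delta_pos": [0, 0, 2.5], "yaw": 0}
    - {"claw": -1, "delta_pos": [0, 0, 1.2], "yaw": 0}
    - {"claw": -1, "delta_pos": [0, 0, 0], "yaw": 0}

```text
clock: 8.18
eef_pos: [492.4, 106.1, 274.8]
tcp_rot: [3.141, -0.0, 1.469]
contact_force: [0.2, 0.6, 0.9]
opening: 1.0
grasp_force: 0.0
```

Emit:
apply_moves:
  deltas:
    - {"claw": 0, "delta_pos": [0, 0, 0], "yaw": 0}
    - {"claw": 1, "delta_pos": [0, 0, 0], "yaw": 0}
    - {"claw": 1, "delta_pos": [0, 0, 0], "yaw": 0}
    - {"claw": 1, "delta_pos": [0, 0, 0], "yaw": 0}
    - {"claw": 1, "delta_pos": [0, 0, 0], "yaw": 0}
    - {"claw": 1, "delta_pos": [0, 0, 0], "yaw": 0}
    - {"claw": 1, "delta_pos": [0, 0, 0], "yaw": 0}
    - {"claw": 1, "delta_pos": [0, 0, 0], "yaw": 0}
  grip_force: 60

```text
clock: 9.18
eef_pos: [491.4, 105.8, 275.5]
tcp_rot: [-3.141, 0.0, 1.47]
contact_force: [-6.6, -0.0, 10.6]
opening: 0.65
grasp_force: 62.1
```

Gripped at 55 mm opening, which matches the 56 mm width. Lifting straight up.

Emit:
apply_moves:
  deltas:
    - {"claw": 1, "delta_pos": [0, 0, -0.8], "yaw": 0}
    - {"claw": 1, "delta_pos": [0, 0, -1.2], "yaw": 0}
    - {"claw": 1, "delta_pos": [0, 0, -1.5], "yaw": 0}
    - {"claw": 1, "delta_pos": [0, 0, -1.5], "yaw": 0}
    - {"claw": 1, "delta_pos": [0, 0, -1.5], "yaw": 0}
    - {"claw": 1, "delta_pos": [0, 0, -1.5], "yaw": 0}
    - {"claw": 1, "delta_pos": [0, 0, -1.5], "yaw": 0}
    - {"claw": 1, "delta_pos": [0, 0, -1.3], "yaw": 0}

```text
clock: 10.18
eef_pos: [491.8, 105.7, 383.3]
tcp_rot: [3.141, -0.0, 1.469]
contact_force: [0.2, -1.2, -5.1]
opening: 0.649
grasp_force: 65.0
```

Emit:
apply_moves:
  deltas:
    - {"claw": 1, "delta_pos": [0, 0, 0], "yaw": 0}
    - {"claw": 1, "delta_pos": [0, 0, 0], "yaw": 0}

```text
clock: 10.42
eef_pos: [491.6, 105.7, 381.8]
tcp_rot: [-3.141, 0.0, 1.469]
contact_force: [-0.2, -0.4, -3.9]
opening: 0.653
grasp_force: 65.2
```

Run:
```python
from h import *
s,f,P=wrist(); print(s["eef_pos"],s["tcp_rot"],s["opening"])
M=R.from_euler("xyz",s["tcp_rot"]).as_matrix(); Q=(P-s["eef_pos"])@M
ok=f["z_map"]>0
hsv=cv2.cvtColor(f["img"],cv2.COLOR_BGR2HSV);H,S,V=[hsv[...,i].astype(int) for i in range(3)]
m=ok&(abs(Q[...,2]-127)<25)&(abs(Q[...,0])<150)&(abs(Q[...,1])<60)&(H>5)&(H<28)&(S>40); q=Q[m]
A=np.c_[q[:,:2],np.ones(len(q))]; print("plane z=ax+by+c",np.linalg.lstsq(A,q[:,2],rcond=None)[0],"xmax",q[:,0].max(),q[:,0].min())
# lens from scene
g=r.grab_frame("scene"); G=cloud(g)
b=(G[...,0]>530)&(G[...,0]<620)&(G[...,2]>180)&(G[...,2]<290)
c=G[b&(G[...,1]>-455)&(G[...,1]<-412)]
hs=cv2.cvtColor(g["img"],cv2.COLOR_BGR2HSV)
w=b&(G[...,1]>-460)&(G[...,1]<-405)&(hs[...,1]<40)&(hs[...,2]>130); c=G[w]
print("cube",c.min(0),c.max(0))
# side face (facing +x): fit x=a*y+b
t=c[(c[:,2]>215)&(c[:,2]<245)]; print("side face x vs y",np.polyfit(t[:,1],t[:,0],1),t[:,0].mean())
u=c[c[:,2]>np.percentile(c[:,2],90)]; print("top z",np.percentile(c[:,2],[50,90,98]))
rg=G[b&(G[...,1]>-402)&(G[...,1]<-380)]; print("ring",np.percentile(rg,[.5,99.5],axis=0).round(1))
bn=G[(G[...,0]>560)&(G[...,0]<650)&(G[...,1]>-330)&(G[...,1]<-150)]; print("bench",np.median(bn[:,2]))
st=G[(G[...,0]>600)&(G[...,0]<630)&(G[...,1]>-430)&(G[...,1]<-370)]; print("standplate z (14)",np.median(st[:,2]))
```

```text
[491.59705295 105.69321652 381.79546316] [-3.14096878e+00  1.96850684e-04  1.46880300e+00] 0.6527843757555796
plane z=ax+by+c [1.80678910e-03 3.99237457e-03 1.27607451e+02] xmax 87.31821016760618 -19.469554770247424
cube [ 547.89724818 -459.63686201  203.69170603] [ 600.9194142  -405.39256714  256.66637106]
side face x vs y [1.77982975e-01 6.72467152e+02] 595.0559095725389
top z [246.47266402 253.66021222 254.87173308]
ring [[ 547.8 -401.9  201.1]
 [ 604.6 -380.2  259.6]]
bench -0.835380682629534
standplate z (14) 13.77434433619328
```

Clear of the pin, with the last level within 0.3° and the toe height about 227 (lens about 229.5). Turning it onto the lens axis and carrying it over.

Emit:
apply_moves:
  deltas:
    - {"claw": 1, "delta_pos": [0, 0, -0.23], "yaw": -0.034}
    - {"claw": 1, "delta_pos": [0, 0, 0], "yaw": -0.034}
    - {"claw": 1, "delta_pos": [0, 0, 0], "yaw": -0.034}
    - {"claw": 1, "delta_pos": [0, 0, 0], "yaw": 0}

```text
clock: 11.02
eef_pos: [491.8, 105.7, 384.4]
tcp_rot: [-3.142, -0.0, 1.571]
contact_force: [-0.4, -0.1, -4.2]
opening: 0.651
grasp_force: 64.9
```

Emit:
apply_moves:
  deltas:
    - {"claw": 1, "delta_pos": [-1.6, 0.6, 0], "yaw": 0}
    - {"claw": 1, "delta_pos": [-2.6, 1.1, 0], "yaw": 0}
    - {"claw": 1, "delta_pos": [-2.8, 1.3, 0], "yaw": 0}
    - {"claw": 1, "delta_pos": [-2.8, 1.3, 0], "yaw": 0}
    - {"claw": 1, "delta_pos": [-2.8, 1.3, 0], "yaw": 0}
    - {"claw": 1, "delta_pos": [-2.8, 1.2, 0], "yaw": 0}
    - {"claw": 1, "delta_pos": [-2.4, 0.9, 0], "yaw": 0}
    - {"claw": 1, "delta_pos": [-1.4, 0.5, 0], "yaw": 0}

```text
clock: 12.02
eef_pos: [574.1, -88.1, 384.3]
tcp_rot: [-3.142, 0.0, 1.569]
contact_force: [0.0, 0.2, -5.2]
opening: 0.652
grasp_force: 65.0
```

Emit:
apply_moves:
  deltas:
    - {"claw": 1, "delta_pos": [0, 0, 0], "yaw": 0}
    - {"claw": 1, "delta_pos": [0, 0, 0], "yaw": 0}

```text
clock: 12.28
eef_pos: [573.5, -85.8, 384.4]
tcp_rot: [-3.141, -0.0, 1.571]
contact_force: [-0.1, 0.3, -5.4]
opening: 0.648
grasp_force: 65.0
```

Run:
```python
from h import *
s=r.sense(); print(s["eef_pos"],s["tcp_rot"],s["contact_force"])
for n in("scene","top"):
    f=r.grab_frame(n); P=cloud(f); hsv=cv2.cvtColor(f["img"],cv2.COLOR_BGR2HSV);H,S,V=[hsv[...,i].astype(int) for i in range(3)]
    X,Y,Z=P[...,0],P[...,1],P[...,2]
    m=(X>500)&(X<650)&(Y>-260)&(Y<-20)&(Z>150)&(Z<270)&(S>60)&(H>5)&(H<90)
    q=P[m]; print(n,"last",m.sum(),q.min(0).round(1),q.max(0).round(1)); t=q[q[:,1]<q[:,1].min()+8]; print(" toe",t.mean(0).round(1),t.min(0).round(1),t.max(0).round(1))
    c=(X>535)&(X<615)&(Y>-458)&(Y<-365)&(Z>190)&(Z<280); q=P[c]; print(" cam",np.percentile(q,[.5,99.5],axis=0).round(1))
    top=P[(X>535)&(X<615)&(Y>-455)&(Y<-410)&(Z>245)&(Z<275)&(V>140)]; rc=cv2.minAreaRect(top[:,:2].astype(np.float32)); print(" cubetop",len(top),np.round(rc[0]),np.round(rc[1]),rc[2])
    col=P[(X>540)&(X<610)&(Y<-480)&(Y>-520)&(Z>290)&(Z<340)]; print(" column",len(col),np.median(col,0).round(1),col.min(0).round(),col.max(0).round())
    red=((H<6)|(H>174))&(S>170)&(X>450)&(X<560)&(Y>200)&(Y<420); print(" handle max z",P[red].max(0).round())
    if n=="scene": cv2.imwrite("pics/s4.png",cv2.resize(f["img"],(800,600)))
```

```text
[573.49350627 -85.81788578 384.35553086] [-3.14105172e+00 -4.36612645e-04  1.57079815e+00] [-0.11553733  0.31550124 -5.39677287]
scene last 1881 [ 514.  -219.7  162.5] [634.  -20.3 269.6]
 toe [ 583.6 -214.8  238.5] [ 567.8 -219.7  225.1] [ 596.7 -211.7  249.4]
 cam [[ 549.4 -457.9  204.8]
 [ 604.6 -376.9  259.3]]
 cubetop 318 [ 573. -433.] [45. 54.] 88.39122772216797
 column 181 [ 578.6 -498.3  315.8] [ 569. -507.  291.] [ 583. -489.  339.]
 handle max z [524. 366. 225.]
top last 337 [ 521.9 -217.   213.9] [607.  -38.4 269.8]
 toe [ 578.8 -212.4  244.3] [ 564.9 -217.   235.4] [ 593.7 -209.   250.6]
 cam [[ 543.9 -453.7  207.6]
 [ 598.2 -372.6  264.2]]
 cubetop 166 [ 573. -432.] [43. 44.] 0.3119577467441559
 column 34 [ 566.2 -490.1  314.9] [ 559. -497.  292.] [ 578. -486.  339.]
 handle max z [518. 364. 232.]
```

View pics/s4.png

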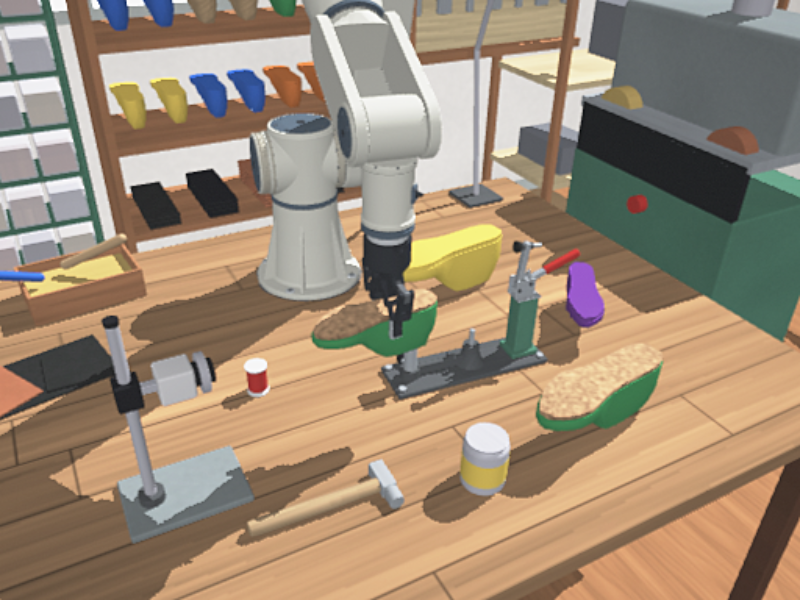

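The scene view shows the last held level with its toe (315,330) facing the lens (207,370). The clamp is open, and the tin, spool and hammer are untouched. The toe's leading edge seems about 5 mm off axis in x, so I'm checking for twist in the grip with the wrist camera.

Run:
```python
from h import *
s,f,P=wrist(); M=R.from_euler("xyz",s["tcp_rot"]).as_matrix(); Q=(P-s["eef_pos"])@M
hsv=cv2.cvtColor(f["img"],cv2.COLOR_BGR2HSV);H,S,V=[hsv[...,i].astype(int) for i in range(3)]
m=(f["z_map"]>0)&(abs(Q[...,2]-127)<8)&(abs(Q[...,1])<60)&(H>5)&(H<28)&(S>40); q=Q[m]; print("heel x",q[:,0].max(),q[:,2].mean())
for lo in range(10,100,8):
    t=q[(q[:,0]>=lo)&(q[:,0]<lo+8)]
    if len(t)>20: a=np.percentile(t[:,1],[1,99]); print(lo+4,a.round(1),a.mean().round(1))
# toe outline from scene and top cork surface
for n in("scene","top"):
    g=r.grab_frame(n); G=cloud(g); h=cv2.cvtColor(g["img"],cv2.COLOR_BGR2HSV)
    X,Y,Z=[G[...,i] for i in range(3)]
    m=(X>520)&(X<630)&(Y>-240)&(Y<-110)&(Z>236)&(Z<266)&(h[...,1]>50)&(h[...,0]<30)
    for lo in range(-225,-125,8):
        t=X[m&(Y>=lo)&(Y<lo+8)]
        if len(t)>4: print(n,lo+4,len(t),t.min().round(1),t.max().round(1),((t.min()+t.max())/2).round(1),np.median(Z[m&(Y>=lo)&(Y<lo+8)]).round(1))
```

```text
heel x 90.48828316141008 127.69962596191537
14 [-40.7  50.5] 4.9
22 [-26.1  24.4] -0.8
30 [-26.4  24.3] -1.0
38 [-26.7  24.3] -1.2
46 [-27.   24.3] -1.4
54 [-27.   23.9] -1.6
62 [-26.2  22.8] -1.7
70 [-24.9  21.5] -1.7
78 [-21.8  18.1] -1.9
86 [-17.   13.2] -1.9
scene -213 22 563.6 590.8 577.2 247.1
scene -205 35 562.4 599.4 580.9 249.2
scene -197 46 557.8 604.8 581.3 251.0
scene -189 56 551.7 609.2 580.5 252.7
scene -181 56 546.8 612.4 579.6 253.6
scene -173 66 546.7 616.6 581.6 254.8
scene -165 59 543.1 613.6 578.3 255.5
scene -157 57 541.8 612.3 577.0 255.6
scene -149 55 540.8 611.0 575.9 256.0
scene -141 57 539.8 610.6 575.2 256.2
scene -133 48 542.5 608.6 575.5 255.8
scene -125 52 543.7 606.2 575.0 256.2
top -213 10 567.8 592.0 579.9 246.2
top -205 30 557.5 597.9 577.7 249.5
top -197 30 553.4 606.5 580.0 252.1
top -189 36 549.7 608.0 578.9 254.3
top -181 18 546.7 590.5 568.6 254.0
top -141 24 539.2 575.1 557.1 258.9
top -133 32 541.7 578.2 559.9 258.4
top -125 16 544.8 572.2 558.5 258.0
```

There is about 1° of twist in the grip. I'll correct it with a small turn and a 2 mm shift; height and distance already fit (toe z ≈ 229.7, about 152 mm from the glass).

Emit:
apply_moves:
  deltas:
    - {"claw": 1, "delta_pos": [0, -0.2, 0], "yaw": 0.018}
    - {"claw": 1, "delta_pos": [0, 0, 0], "yaw": 0}
    - {"claw": 1, "delta_pos": [0, 0, 0], "yaw": 0}
    - {"claw": 1, "delta_pos": [0, 0, 0], "yaw": 0}
    - {"claw": 1, "delta_pos": [0, 0, 0], "yaw": 0}
    - {"claw": 1, "delta_pos": [0, 0, 0], "yaw": 0}

```text
clock: 13.28
eef_pos: [571.8, -86.3, 384.5]
tcp_rot: [-3.142, 0.0, 1.553]
contact_force: [-0.4, 0.9, -4.2]
opening: 0.648
grasp_force: 65.0
```

```bash
python3 -c "
from rig import r
s=r.sense();print(s['eef_pos'],s['qvel'].round(3),s['grasp_force']);print(r.sign_off())"
```

```text
[571.81983567 -86.29614197 384.46926191] [ 0.001  0.001  0.001 -0.002 -0.    -0.   ] 65.04171252250671
the job is handed in; nothing more can be done
None
```

I handed the job in at about 13 s; no verdict came back. By my measurements the clamp is open at about 1.2 rad, and the green last is held still and level, its toe on the lens axis about 15 cm from the glass; the camera, tin, spool and hammer were not touched.

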